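# Hang the hook spanner on the microscope tool stand and shut its keeper

### The arm

A 6-joint arm with a two-finger parallel gripper is mounted at the origin on the work surface. World frame = base frame: x ahead of the robot, y to its left, z up, the work surface at z = 0. Lengths are in mm, angles in rad, forces in N, time in s.
With the tool pointing down it reaches from about 350 to 775 mm from the base axis. Payload 7.3 kg.
Tool frame: the origin (TCP) lies at the very end of the fingers, on their centre line; the grasp point (between the pads) lies 19 mm behind it (bot.grip_point_offset is the distance from the TCP to the grasp point, in mm); z points along the fingers, y is the line along which they close (so a half turn about z gives the same grasp; the last joint's range is limited). The gripper opens to 92 mm and grips with 3 to 60 N. Pads are 19 mm wide; open, the fingers measure 130 mm over their backs; the gripper's body (75 mm by 190 mm) begins 47 mm behind the grasp point.
Start: joints at [-1.334, 0.342, 1.524, -0, 1.275, -0.146], TCP at [196.121, -487.013, 226.741] pointing down, gripper open.
Joint ranges: [-2.53, 2.53], [-0.77, 2.02], [0.04, 2.7], [-1, 4.14], [0.28, 2.66], [-3.11, 3.11]. Speed limits (rad/s): [2.57, 2.57, 3.14, 3.14, 3.14, 3.14].

### API

Orientations are given as [roll, pitch, yaw] about the fixed x, y, z axes, in that order (R = Rz(yaw) Ry(pitch) Rx(roll)).
In Python, from plant import bot gives the robot as it stands. The module is installed in compiled form; this text tells all that it offers.
- The arm moves only by the shell command python3 -m jog 'ROWS' [OPENING]. ROWS is JSON, a list of rows, each a list of 6 numbers: the shift along the tool's x, y, z in mm, then the turn, a rotation vector about the tool's x, y, z in rad. In form: [[dx, dy, dz, rx, ry, rz], ...]. A call has 1 to 12 rows; each row shifts and turns the commanded pose from where the row before left it, along the tool's axes as they then stand; what a row does not reach is not made up. A row lasts 1/10 s, in which the tool goes at most 50 mm and 8.59 degrees, less where a joint would pass 70% of its speed; a pose out of reach is approached as far as the arm can. A call with a gripper value outside its range is refused whole. OPENING is the opening in per cent of the stroke, from 0 (shut) to 100 (fully open), set as the call begins (- or left out, the last holds). The fingers move at their own pace and stop on an object; the grip force is fixed at half the most. Time passes only in rows, so rows that do not move let the fingers close. It gives the time, the measured TCP pose, the force, the opening and the grip force at its end, in the units of the state.
- bot.get_obs(): the state, without advancing time (a new reading comes with each control period).
- bot.capture(name): name is "side" or "top"; returns the picture (384x512x3 uint8, red, green, blue); there is no depth.
- bot.camera_model(name): a dict with "fx", "fy", "cx", "cy" (pixels), "dist_coeffs" ([k1, k2, p1, p2, k3] as OpenCV has them; the pictures are not rectified), "position" and "orientation" of the camera in the world. Camera axes: x right, y down, z forward; pixel columns grow to the right and rows downward; lengths in mm; the calibration is good to about 2 mm. A picture is of the moment at which its call begins. camera_model takes no time and is no camera call.
- bot.close_job(): hands the job in; it is judged then, once.
Trained networks look in the newest picture that a camera, given by its name, has taken for a name from the list of things; names that differ only in an ending like _2 or _b are one class to them, and where a whole thing is asked for, a point or a joint stands for the part that bears it (a point fixed in the world has none). Each returns a list of dicts, best first, with "p" (0 to 1); they miss things now and then, are a little off and sometimes report something else, mostly with a low value. They report only what shows in the picture. A call takes as long as a camera call. They do not tell look-alikes from the thing itself.
- bot.outline_of(target, camera): "mask" (384x512 bool, what is visible of it) and "pixel" ([column, row] in pixels, amid what is visible of it).
The state is a dict: "time": time; "joint_positions": joint angles; "dq": joint speeds; "tau": joint torques, N m; "tool_pos": TCP position; "tcp_rot": TCP orientation; "contact_force": force on the tool from outside, world axes, zero at the start; "moment": the same for the moment, N m; "grip_width": finger opening in mm; "finger_force": force on a finger pad.
Only numpy, scipy, OpenCV 4.12 (cv2) and the standard library are available. Lean on these libraries where they do the work, as an engineer would, in place of code of your own. Each camera call takes 0.05 s, during which the arm holds its last target. There are 200 camera calls.

### The job

Of the two flat steel hook spanners lying on the desk, take the one with the larger eye, thread the eye over the peg of the sloping tool stand (feel for the peg: it may be clamped anywhere in its short slot) and press it gently home, so that it hangs with its flat back against the board and its handle pointing down the slope. Then swing the stand's keeper arm fully shut across the spanner's neck. Leave the other spanner, the objective and the slide box where they are.

Things in the scene. Friction and masses are not known exactly. Their poses are not given: they have to be found in the camera images.
- spanner: The spanner to hang: one flat piece of steel, 140 g, lying on the desk. Origin: middle of its underside under the grip; x points along it to the eye, z up; its flat back is the underside. Handle from x=-45 to +35 mm, 16 wide, 9 thick; neck from +35 to +62, 14 wide, 6 thick; then the eye at x=+75; at the other end a C-shaped hook to x=-81, 45 wide, 6 thick.
- spanner_eye (a point): Centre of the spanner's round eye (30 mm outside, 6 thick, hole 13 in diameter), at the level of the underside, 75 mm from the origin.
- small_spanner: The look-alike spanner, same sizes and axes except that its eye is smaller, 22 mm outside with a 7 mm hole: it does not fit the peg. To be left alone.
- rack: The dark sloping board of the fixed stand, 185 mm along the slope by 190 wide. Origin: on its face at the middle of the peg's slot, 112 mm above the desk. x points up the slope (away from the robot), y across, z square out of the face, which leans 40 degrees from level towards the robot. Board from x=-140 to +45, y=-95 to +95 mm.
- slot_mid (a point): Middle of the short slot in the board in which the peg is clamped (= origin of rack). The steel peg stands along rack z, 10 mm in diameter, 34 long above the face, its tip with a 1 mm chamfer. It is clamped tight anywhere in the slot, up to 8 mm either way along rack y from this point; where exactly is not reported: find it by touch or by sight.
- keeper (a joint): Keeper arm's angle about rack z (rad). 0 = shut, at its stop: the arm points along rack -y, across the spanner's neck, 28 mm down the slope from the peg. Opening turns it towards rack -x and on to +y; 2.6 = fully open. Steel bar 10 mm wide, 6 thick, 12.5 mm above the board; stays where left (1 N moves its end).
- keeper_pivot (a point): Pivot of the keeper at rack x=-28, y=+40 mm, 12.5 mm above the board.
- keeper_knob (a point): Top centre of the keeper's upright round knob, 12 mm in diameter, 60 mm from the pivot; it stands from 18.5 to 45.5 mm above the board.
- objective: Loose objective lens standing on the desk, 32 mm in diameter, 48 high; origin at the centre of its underside. Leave alone.
- slide_box: Loose grey slide box 85 x 100 x 34 mm; origin at the centre of its underside. Leave alone.
Mind the look-alikes: they are no part of the job. Leave any yellow look-alike of the spanner alone.

How it is judged (in metres and radians):
On the way, in this order (a step that is already met when the one before it is completed fails the run):
1. the larger-eyed spanner is home on the peg, flat on the board, handle down the slope, keeper still open (x of spanner_eye in the frame of rack between -0.004 and 0.004 m and y of spanner_eye in the frame of rack between -0.0105 and 0.0105 m and z of spanner_eye in the frame of rack between -0.0035 and 0.0035 m and angle between the z axis of spanner and the z axis of rack, either way round below 0.1 rad and x of spanner in the frame of rack below -0.062 m and value of joint keeper above 1.2 rad), for 0.2 s.
2. the keeper is shut with the spanner home (x of spanner_eye in the frame of rack between -0.004 and 0.004 m and y of spanner_eye in the frame of rack between -0.0105 and 0.0105 m and z of spanner_eye in the frame of rack between -0.0035 and 0.0035 m and angle between the z axis of spanner and the z axis of rack, either way round below 0.1 rad and x of spanner in the frame of rack below -0.062 m and value of joint keeper below 0.12 rad), for 0.2 s.
At the end, for the whole second after the job is handed in: The larger-eyed spanner hangs at rest, peg through its eye: eye within 4 mm of the slot's middle along the slope, 10.5 mm across, 3.5 mm off the board; flat within 0.10 rad; its origin at least 62 mm down the slope (handle down within about 34 degrees); keeper within 0.12 rad of shut (all of step 2 and linear speed of spanner below 0.02 m/s); the robot touches nothing.
It fails at once if another loose thing is shifted by more than 25 mm (distance of any of small_spanner, objective, slide_box from where it was at the start of the episode above 0.025 m).
It fails at once if the spanner is forced against the stand with more than 120 N (contact force between spanner and rack above 120 N).
It also fails if it takes over 72 s, if anything falls off the work surface, if the arm or the gripper's body presses on something with over 40 N, if the wrist force passes 120 N, or if a joint passes its speed limit or range.

## Working session

There is one attempt and no reset: what is moved stays moved. The work goes in short steps, Python scripts to look and compute and a shell command to move; the robot and the scene stay as the last step left them, time stands still between calls to the robot, and variables do not carry over. Pictures are saved under pics/ and viewed, at most 10 in all, crops included, and the job is handed in when it is done.

```bash
mkdir -p pics; python3 - <<'E'
from plant import bot
import cv2,numpy as np
for n in("side","top"):
    im=bot.capture(n); cv2.imwrite(f"pics/{n}0.png",im[:,:,::-1])
    m=bot.camera_model(n); print(n,m)
    for t in("spanner","small_spanner","rack","keeper","keeper_knob","spanner_eye","objective","slide_box"):
        try:
            for r in bot.outline_of(t,n)[:4]:
                k=r["mask"]; print(t,round(r["p"],2),np.round(r["pixel"]),k.sum())
        except Exception as e: print(t,e)
print(bot.get_obs())
E
```

```text
side {'fx': 467.46884303340534, 'fy': 467.46884303340534, 'cx': 255.86670581546986, 'cy': 187.97451897480522, 'dist_coeffs': array([-0.04683655,  0.        ,  0.        ,  0.        ,  0.        ]), 'position': array([ 449.02821812, -770.64319247,  693.24521288]), 'orientation': array([-2.21071213, -0.0233794 , -0.08670927])}
spanner 0.94 [166. 220.] 467
spanner 0.91 [233. 272.] 809
small_spanner 0.97 [245. 343.] 864
rack 0.74 [283. 158.] 4335
keeper 0.66 [268. 142.] 171
keeper_knob 0.57 [262. 145.] 123
spanner_eye 0.87 [238. 276.] 777
spanner_eye 0.69 [169. 219.] 498
spanner_eye 0.27 [264. 144.] 131
objective 0.55 [349. 304.] 370
objective 0.37 [347. 258.] 2042
slide_box 0.77 [347. 258.] 1958
top {'fx': 369.9099989647382, 'fy': 369.9099989647382, 'cx': 261.4452043981686, 'cy': 186.48952654159123, 'dist_coeffs': array([0.00837803, 0.        , 0.        , 0.        , 0.        ]), 'position': array([336.34852961, -37.36920311, 959.53938373]), 'orientation': array([-2.92290095e+00,  2.33682053e-03, -1.52407792e+00])}
spanner 0.93 [229. 269.] 432
spanner 0.77 [302. 209.] 384
spanner 0.5
[... 318 characters left out ...]
6. 130.] 1255
{'time': 0.9, 'joint_positions': array([-1.33401463e+00,  3.41970225e-01,  1.52408434e+00, -2.15502454e-05,
        1.27539961e+00, -1.46008812e-01]), 'dq': array([-0.0008301 , -0.00044852,  0.000757  , -0.0001224 , -0.00162441,
       -0.00190144]), 'tau': array([ 8.35523715e-04, -4.31118214e+01, -2.44482458e+01,  7.18913041e-02,
        4.82363405e-02, -2.35261240e-06]), 'tool_pos': array([ 196.1092117 , -487.02440851,  226.76144994]), 'tcp_rot': array([3.14145864e+00, 4.05463146e-05, 3.82796783e-01]), 'contact_force': array([-0.05077434,  0.88485463,  0.03432765]), 'moment': array([-0.00830383,  0.01287542,  0.02555111]), 'finger_force': 0.0, 'grip_width': 92.12115492215321}
```

View pics/side0.png

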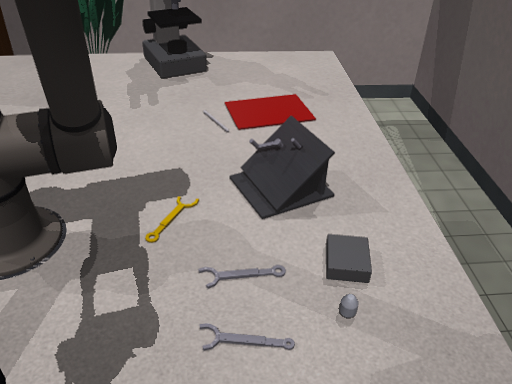

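View pics/top0.png

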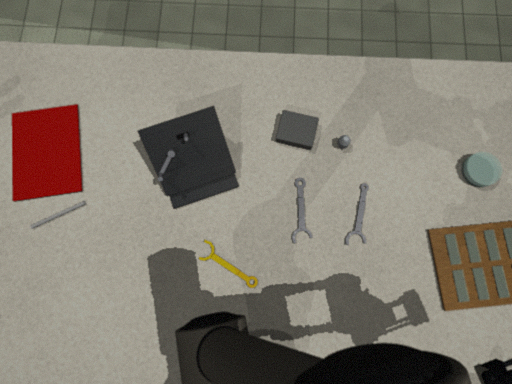

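The candidates are: yellow at top (229,269), a decoy; grey A at top (302,209) / side (240,272); and grey B at top (356,215) / side (245,343). A looks larger-eyed, so I'll check it in one crop.

```bash
cat > h.py <<'E'
import numpy as np,cv2
from plant import bot
from scipy.spatial.transform import Rotation as R
def cam(n):
    m=bot.camera_model(n); K=np.array([[m["fx"],0,m["cx"]],[0,m["fy"],m["cy"]],[0,0,1]])
    return K,np.array(m["dist_coeffs"]),np.array(m["position"]),R.from_euler("xyz",m["orientation"]).as_matrix()
def proj(P,n):
    K,d,p,C=cam(n); rv=cv2.Rodrigues(C.T)[0]
    return cv2.projectPoints(np.atleast_2d(P).astype(float),rv,-C.T@p,K,d)[0][:,0]
def ray(px,n):
    K,d,p,C=cam(n); u=cv2.undistortPoints(np.array(px,float).reshape(-1,1,2),K,d)[:,0]
    return p,np.c_[u,np.ones(len(u))]@C.T
def onz(px,n,z):
    p,v=ray(px,n); return p+v*((z-p[2])/v[:,2])[:,None]
E
python3 - <<'E'
from h import *
s=cv2.imread("pics/side0.png");t=cv2.imread("pics/top0.png")
a=cv2.resize(s[255:355,190:305],(400,348),interpolation=cv2.INTER_CUBIC)
b=cv2.resize(s[115:215,225:340],(400,348),interpolation=cv2.INTER_CUBIC)
c=cv2.resize(t[95:215,130:245],(400,417),interpolation=cv2.INTER_CUBIC)
im=np.zeros((600,800,3),np.uint8); im[:300,:400]=cv2.resize(s[258:354,190:304],(400,300),interpolation=3)
im[300:,:400]=cv2.resize(s[115:214,222:354],(400,300),interpolation=3)
im[:450,400:]=cv2.resize(t[95:215,132:239],(400,450),interpolation=3)
cv2.imwrite("pics/crop1.png",im)
for n in("side","top"):
    for r in bot.outline_of("spanner",n)[:4]:
        k=r["mask"]; ys,xs=np.nonzero(k)
        if k.sum()>1500: continue
        W=onz(np.c_[xs,ys],n,5)[:,:2]; c0=W.mean(0); u=np.linalg.svd(W-c0,full_matrices=0)[2][0]
        q=(W-c0)@u; print(n,r["pixel"],"c",c0.round(1),"ax",u.round(3),"ends",(c0+u*q.min()).round(1),(c0+u*q.max()).round(1),np.ptp(q).round(1))
    for r in bot.outline_of("rack",n)[:1]:
        h=cv2.convexHull(np.argwhere(r["mask"])[:,::-1].astype(np.int32)); print(cv2.approxPolyDP(h,4,True)[:,0].tolist())
E
```

```text
side [165.7, 219.7] c [338.4  41.9] ax [-0.497 -0.868] ends [382.5 119. ] [300.3 -24.8] 165.6
side [233.1, 271.6] c [ 490.2 -130. ] ax [-1.    -0.029] ends [ 580.1 -127.4] [ 406.7 -132.4] 173.4
[[332, 153], [277, 208], [241, 168], [250, 141], [290, 117]]
top [229.0, 268.8] c [338.   46.3] ax [-0.515 -0.857] ends [382.2 119.8] [297.2 -21.7] 165.1
top [302.3, 208.8] c [ 494.1 -130.2] ax [-0.999 -0.053] ends [ 576.  -125.8] [ 410.3 -134.7] 165.9
[[235, 172], [167, 194], [138, 131], [212, 107]]
```

View pics/crop1.png

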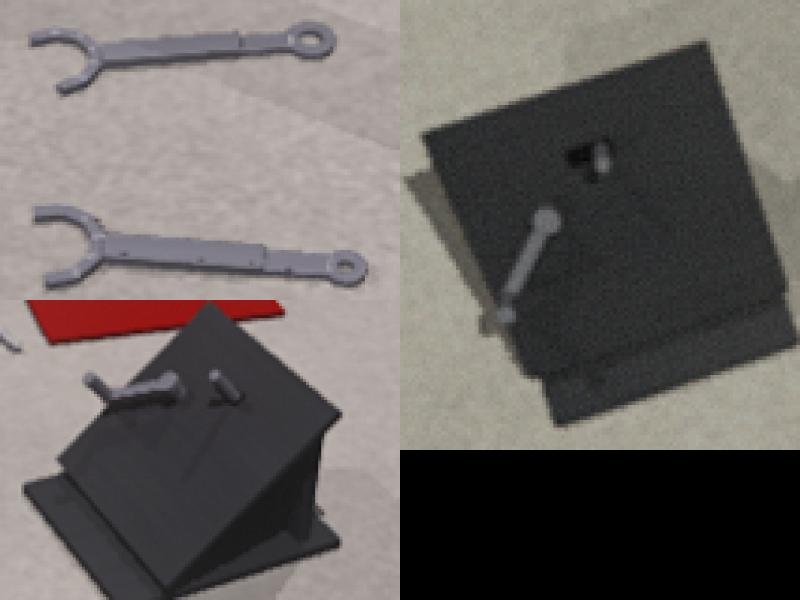

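The crop confirms A: its eye is bigger, at side (278,270), and B's eye at side (289,344) has only a small hole. Next I'll fit the rack, peg and keeper.

```bash
cat > fit.py <<'E'
from h import *
from scipy.optimize import least_squares
C=np.array([[45,95,0],[45,-95,0],[-140,-95,0],[-140,95,0]],float)
T=np.array([[137.9,130.7],[213.9,105.9],[235,172.3],[166.8,195.5]])
S=np.array([[291.3,115.7],[334.2,152.3],[277.4,210],[241.8,167.8]])
def RR(yaw,tilt=40):
    return R.from_euler("z",yaw).as_matrix()@R.from_euler("y",-tilt,degrees=True).as_matrix()
def W(q,P): return np.atleast_2d(P)@RR(q[2]).T+[q[0],q[1],112+q[3]]
def run(w):
    f=lambda q: np.r_[w[0]*(proj(W(q,C),"top")-T).ravel(),w[1]*(proj(W(q,C),"side")-S).ravel(),q[3]/3]
    return least_squares(f,[560,100,0.3,0])
if __name__=="__main__":
    for w in((1,1),(1,0),(0,1)):
        o=run(w); print(w,o.x.round(3),o.fun.round(1))
    q=run((1,1)).x
    a=np.arange(-8,9,4)
    for y in a: print(y,"top",proj(W(q,[[0,y,0],[0,y,34]]),"top").round(1).tolist(),"side",proj(W(q,[[0,y,0],[0,y,34]]),"side").round(1).tolist())
    for th in(2.2,2.4,2.6):
        k=[[-28-60*np.sin(th),40-60*np.cos(th),45.5],[-28,40,15.5]]
        print(th,proj(W(q,k),"top").round(1).tolist(),proj(W(q,k),"side").round(1).tolist())
E
python3 fit.py
```

```text
(1, 1) [ 6.45875e+02  1.71141e+02  3.84000e-01 -3.31500e+00] [-0.8 -1.1  0.1 -1.1  1.1 -0.7 -0.2 -0.4 -0.1 -0.1 -0.1 -0.1 -1.2  0.5
 -1.5  0.1 -1.1]
(1, 0) [ 6.43346e+02  1.70570e+02  3.81000e-01 -1.65700e+00] [-0.9 -0.4  0.2 -0.3  1.2  0.3 -0.4  0.4 -0.  -0.  -0.  -0.  -0.   0.
 -0.  -0.  -0.6]
(0, 1) [ 6.47292e+02  1.69805e+02  3.85000e-01 -1.83900e+00] [-0.  -0.   0.  -0.   0.  -0.   0.  -0.   0.5 -0.3  0.8 -0.4 -0.4  0.4
 -0.9 -0.1 -0.6]
-8 top [[185.7, 133.4], [186.2, 137.7]] side [[299.8, 148.0], [292.6, 140.5]]
-4 top [[184.2, 133.9], [184.5, 138.3]] side [[298.9, 147.2], [291.8, 139.7]]
0 top [[182.6, 134.4], [182.9, 138.8]] side [[298.0, 146.4], [290.9, 138.9]]
4 top [[181.0, 134.9], [181.3, 139.3]] side [[297.2, 145.6], [290.0, 138.1]]
8 top [[179.4, 135.5], [179.6, 139.9]] side [[296.3, 144.8], [289.2, 137.3]]
2.2 [[164.3, 178.9], [171.0, 152.1]] [[251.0, 144.6], [278.3, 143.5]]
2.4 [[159.4, 177.3], [171.0, 152.1]] [[251.7, 140.5], [278.3, 143.5]]
2.6 [[155.0, 174.8], [171.0, 152.1]] [[253.1, 136.4], [278.3, 143.5]]
```

```bash
cat >> h.py <<'E'
def delta(pos,Rt):
    o=bot.get_obs(); C=R.from_euler("xyz",o["tcp_rot"])
    d=C.as_matrix().T@(np.array(pos)-o["tool_pos"]); r=(C.inv()*R.from_matrix(Rt)).as_rotvec()
    print("t",round(o["time"],2),"d",d.round(1),"rot",r.round(4),"F",o["contact_force"].round(1),"w",round(o["grip_width"],1))
    return d,r
D=np.diag([1.,-1,-1])
def down(yaw): return R.from_euler("z",yaw).as_matrix()@D
E
python3 -m jog '[[40.6,-22.1,7.7,0,0,0],[40.6,-22.1,7.7,0,0,0],[40.6,-22.1,7.7,0,0,0],[40.6,-22.1,7.7,0,0,0],[40.6,-22.1,7.7,0,0,0],[40.6,-22.1,7.7,0,0,0],[40.6,-22.1,7.7,0,0,0],[40.6,-22.1,7.7,0,0,0],[40.6,-22.1,7.7,0,0,0],[40.6,-22.1,7.7,0,0,0],[0,0,0,0,0,0.12],[0,0,0,0,0,0.12]]' 50
python3 -m jog '[[0,0,0,0,0,0.1],[0,0,0,0,0,0]]'
python3 - <<'E'
from h import *
for n in("side","top"):
    im=bot.capture(n); cv2.imwrite(f"pics/{n}1.png",im[:,:,::-1])
    for r in bot.outline_of("spanner",n)[:4]:
        k=r["mask"]; ys,xs=np.nonzero(k)
        if k.sum()>1500: continue
        W=onz(np.c_[xs,ys],n,4)[:,:2]; c0=W.mean(0); u=np.linalg.svd(W-c0,full_matrices=0)[2][0]
        q=(W-c0)@u; print(n,r["pixel"],"c",c0.round(1),"ax",u.round(3),"ends",(c0+u*q.min()).round(1),(c0+u*q.max()).round(1),np.ptp(q).round(1))
    print(proj([[489,-130,9],[564,-127,6]],n).round(1).tolist())
delta([489,-130,2],down(.04))
E
```

```text
time: 2.3
tool_pos: [490.8, -128.7, 149.2]
tcp_rot: [-3.141, 0.001, 0.141]
contact_force: [-0.0, -0.5, -0.5]
grip_width: 45.7
finger_force: 0.0
time: 2.5
tool_pos: [490.3, -130.2, 149.7]
tcp_rot: [3.141, -0.0, 0.042]
contact_force: [0.7, -0.0, 0.3]
grip_width: 45.9
finger_force: 0.0
side [240.0, 273.5] c [ 494.8 -128.2] ax [-1.    -0.003] ends [ 578.2 -128. ] [ 406.3 -128.5] 171.9
side [246.8, 341.4] c [ 492.2 -285. ] ax [ 0.975 -0.22 ] ends [ 407.8 -265.9] [ 571.4 -302.8] 167.7
side [169.7, 218.1] c [340.7  48. ] ax [-0.499 -0.867] ends [386.2 127. ] [297.9 -26.5] 177.1
[[239.9, 271.5], [277.2, 269.7]]
top [216.7, 259.6] c [359.4  76.8] ax [-0.666 -0.746] ends [392.2 113.5] [330.9  44.8] 92.1
[[300.7, 210.2], [300.1, 182.3]]
t 2.7 d [ -1.1  -0.6 147.8] rot [ 0.0001 -0.      0.0045] F [0.1 0.1 0.2] w 45.5
```

```bash

python3 -m jog '[[5,0,25,0,0,0],[0,0,25,0,0,0],[0,0,25,0,0,0],[0,0,25,0,0,0],[0,0,20,0,0,0],[0,0,14,0,0,0],[0,0,8,0,0,0],[0,0,4,0,0,0],[0,0,0,0,0,0]]'
python3 -m jog '[[0,0,1.0,0,0,0],[0,0,0,0,0,0]]'
```

```text
time: 3.6
tool_pos: [495.2, -130.3, 3.7]
tcp_rot: [3.142, 0.0, 0.043]
contact_force: [-0.9, -0.0, 0.1]
grip_width: 45.6
finger_force: 0.0
time: 3.8
tool_pos: [495.6, -130.3, 3.3]
tcp_rot: [3.141, -0.001, 0.043]
contact_force: [1.0, 0.5, -0.4]
grip_width: 46.0
finger_force: 0.0
```

```bash

python3 -m jog '[[0,0,0.8,0,0,0],[0,0,0,0,0,0],[0,0,0,0,0,0],[0,0,0,0,0,0],[0,0,0,0,0,0],[0,0,0,0,0,0]]' 0
python3 -m jog '[[0,0,-20,0,0,0],[0,0,-40,0,0,0],[0,0,-45,0,0,0],[0,0,-45,0,0,0],[0,0,-45,0,0,0],[0,0,-45,0,0,0],[0,0,0,0,0,0]]'
python3 - <<'E'
from h import *
from fit import *
for n in("side","top"):
    im=bot.capture(n); cv2.imwrite(f"pics/{n}2.png",im[:,:,::-1])
o=bot.get_obs();M=R.from_euler("xyz",o["tcp_rot"]).as_matrix()
for n in("side","top"): print(proj(o["tool_pos"]+np.array([[70,0,2-6],[-86,0,-4]])@M.T,n).round(1).tolist())
Rt=RR(.384)@D; rk=np.array([645.5,170.5,112])
# hover: TCP at rack x=-70,y=-6.5,z=80
delta(rk+RR(.384)@[-70,-6.5,82],Rt)
s=bot.capture("side")[:,:,::-1]; cv2.imwrite("pics/s2c.png",cv2.resize(s[100:300,150:400],(750,600),interpolation=3))
E
```

```text
time: 4.4
tool_pos: [495.2, -130.2, 2.0]
tcp_rot: [3.141, -0.0, 0.043]
contact_force: [-0.8, 0.0, 1.3]
grip_width: 15.5
finger_force: 30.0
time: 5.1
tool_pos: [497.8, -131.2, 248.1]
tcp_rot: [3.136, -0.011, 0.043]
contact_force: [-0.2, 0.6, -0.8]
grip_width: 15.3
finger_force: 30.0
[[285.1, 170.6], [192.2, 175.8]]
[[312.1, 154.6], [314.2, 232.3]]
t 5.2 d [  64.9 -252.3  112.4] rot [ 0.1199  0.6902 -0.3268] F [-0.5 -0.3 -1.6] w 15.1
```

View pics/s2c.png

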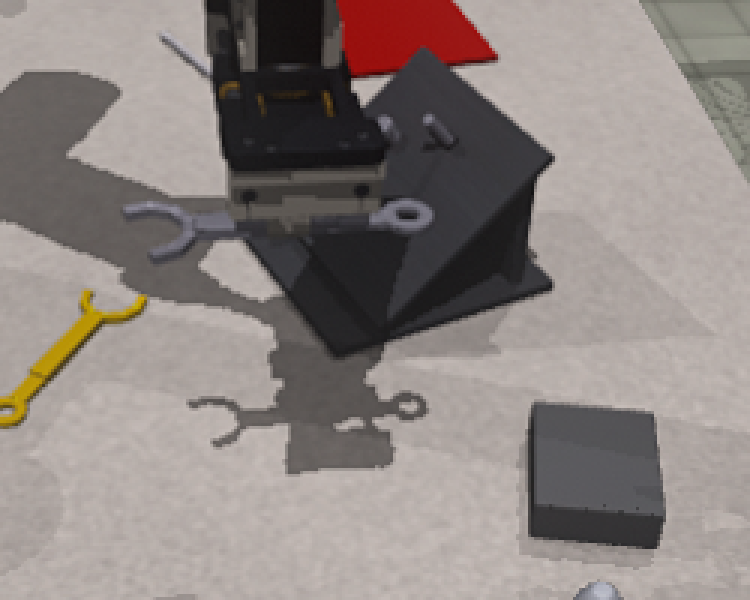

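```bash

python3 -m jog '[[9.3,-36,0,0,0,0],[9.3,-36,0,0,0,0],[9.3,-36,0,0,0,0],[9.3,-36,0,0,0,0],[9.3,-36,0,0,0,0],[9.3,-36,0,0,0,0],[9.3,-36,0,0,0,0],[0,0,0,0.02,0.115,-0.0545],[0,0,0,0.02,0.115,-0.0545],[0,0,0,0.02,0.115,-0.0545],[0,0,0,0.02,0.115,-0.0545]]'
python3 -m jog '[[0,0,0,0.02,0.115,-0.0545],[0,0,0,0.02,0.115,-0.0545],[0,0,0,0,0,0],[0,0,0,0,0,0]]'
python3 - <<'E'
from h import *
from fit import *
Rt=RR(.384)@D; rk=np.array([645.5,170.5,112])
print(bot.get_obs()["joint_positions"].round(2))
delta(rk+RR(.384)@[-71,-6.5,72],Rt)
E
```

```text
time: 6.35
tool_pos: [548.1, 124.6, 239.5]
tcp_rot: [-3.111, -0.465, 0.26]
contact_force: [-0.2, 0.6, -1.1]
grip_width: 15.5
finger_force: 30.0
time: 6.75
tool_pos: [548.7, 127.3, 240.1]
tcp_rot: [-3.117, -0.64, 0.35]
contact_force: [-0.3, 0.7, -1.5]
grip_width: 15.5
finger_force: 30.0
[-0.06  0.13  1.97  0.55  0.52  0.75]
t 6.75 d [-66.5   5.   98.2] rot [-0.0039  0.0579 -0.0272] F [-0.3  0.7 -1.5] w 15.5
```

```bash

python3 -m jog '[[0,0,0,-0.004,0.058,-0.027],[0,0,0,0,0,0],[-24,1,25,0,0,0],[-24,1,25,0,0,0],[-24,1,25,0,0,0],[0,0,15,0,0,0],[0,0,0,0,0,0],[0,0,0,0,0,0]]'
python3 - <<'E'
from h import *
from fit import *
Rt=RR(.384)@D; rk=np.array([645.5,170.5,112])
d,r=delta(rk+RR(.384)@[-71,-6.5,72],Rt)
o=bot.get_obs();M=R.from_euler("xyz",o["tcp_rot"]).as_matrix()
out=[]
for n,(a,b,c,e) in(("side",(105,185,235,335)),("top",(105,205,140,240))):
    im=bot.capture(n)[:,:,::-1]; cv2.imwrite(f"pics/{n}3.png",im)
    out.append(cv2.resize(im[a:b,c:e],(400 if n=="top" else 400,(b-a)*4),interpolation=3))
    print(n,"eye pred",proj(o["tool_pos"]+M@[71,0,-1],n).round(1),"hook",proj(o["tool_pos"]+M@[-85,0,-1],n).round(1))
    print("peg tip",proj(rk+RR(.384)@[0,-6.5,34],n).round(1))
h=max(x.shape[0] for x in out)
out=[cv2.copyMakeBorder(x,0,h-x.shape[0],0,0,0) for x in out]
cv2.imwrite("pics/c3.png",np.hstack(out))
E
```

```text
time: 7.55
tool_pos: [556.2, 130.2, 147.9]
tcp_rot: [-3.136, -0.707, 0.389]
contact_force: [0.4, 0.7, -1.4]
grip_width: 15.7
finger_force: 30.0
t 7.55 d [-19.2   2.7  18.2] rot [-0.0083 -0.0093  0.0037] F [ 0.4  0.7 -1.4] w 15.7
side eye pred [[284.6 118.8]] hook [[236.8 169. ]]
peg tip [[292.3 139.1]]
top eye pred [[182.  138.3]] hook [[205.6 197.4]]
peg tip [[185.5 137.6]]
```

View pics/c3.png

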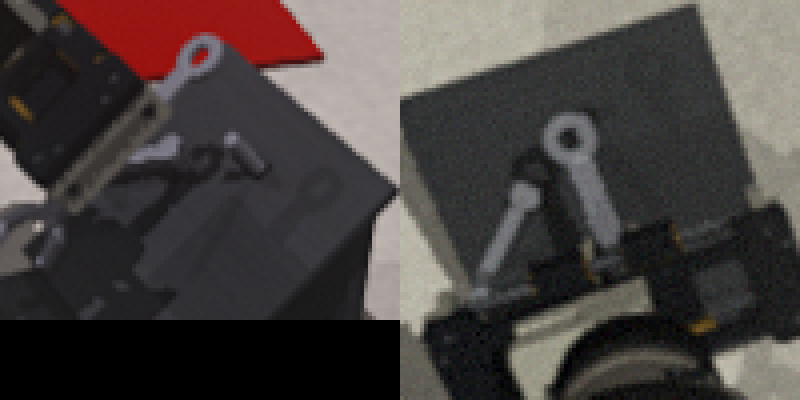

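The eye is at side (285,118) and top (183,139.5), and the peg tip is at side (292.5,139.5). Both match the predictions within about 1 px.

```bash

python3 -m jog '[[-10,1.3,10,-0.004,-0.005,0.002],[-9.2,1.4,8,-0.004,-0.004,0.002],[0,0,12,0,0,0],[0,0,10,0,0,0],[0,0,0,0,0,0],[0,0,0,0,0,0]]'
cat > look.py <<'E'
from h import *
from fit import *
import sys
Rt=RR(.384)@D; rk=np.array([645.5,170.5,112])
if __name__=="__main__":
    o=bot.get_obs();M=R.from_euler("xyz",o["tcp_rot"]).as_matrix()
    print("tcp rack",(RR(.384).T@(o["tool_pos"]-rk)).round(1),"F rack",(RR(.384).T@o["contact_force"]).round(1))
    delta(rk+RR(.384)@[-71,-6.5,46],Rt)
    out=[]
    for n,(a,b,c,e) in(("side",(115,175,260,327)),("top",(105,165,150,217))):
        im=bot.capture(n)[:,:,::-1]
        out.append(cv2.resize(im[a:b,c:e],(400,358),interpolation=3))
        print(n,"eye pred",proj(o["tool_pos"]+M@[71,0,-1],n).round(1),"peg tip",proj(rk+RR(.384)@[0,-6.5,34],n).round(1))
    cv2.imwrite("pics/%s.png"%sys.argv[1],np.hstack(out))
E
python3 look.py c4
```

```text
time: 8.25
tool_pos: [567.0, 131.1, 105.3]
tcp_rot: [3.141, -0.7, 0.384]
contact_force: [-0.4, 0.4, -0.9]
grip_width: 15.6
finger_force: 30.0
tcp rack [-71.4  -7.1  51.2] F rack [-0.7  0.5 -0.5]
t 8.25 d [ 0.4 -0.6  5.2] rot [ 0.0008 -0.0015  0.0002] F [-0.4  0.4 -0.9] w 15.6
side eye pred [[288.3 135.2]] peg tip [[292.3 139.1]]
top eye pred [[186.1 140.1]] peg tip [[185.5 137.6]]
```

View pics/c4.png

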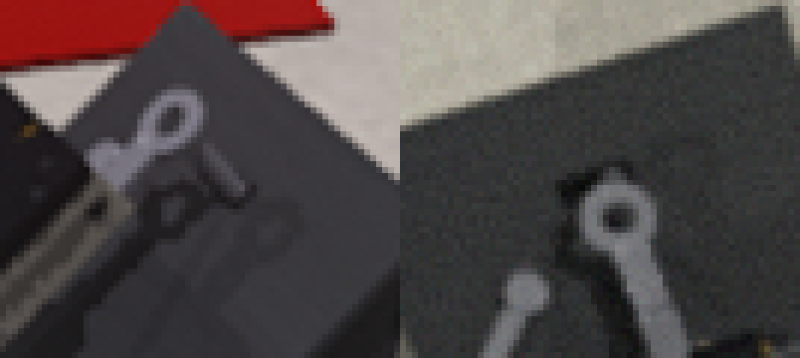

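The side view shows the eye on the peg axis to about 0.5 mm. In the top view it sits about 1 mm too far to -y. I'll shift it and feel downwards.

```bash

python3 -m jog '[[0,-1,0,0,0,0],[0,0,5,0,0,0],[0,0,5,0,0,0],[0,0,2,0,0,0],[0,0,1.5,0,0,0],[0,0,1.5,0,0,0],[0,0,0,0,0,0],[0,0,0,0,0,0]]'
python3 - <<'E'
from look import *
o=bot.get_obs();print("tcp rack",(RR(.384).T@(o["tool_pos"]-rk)).round(1),"F rack",(RR(.384).T@o["contact_force"]).round(1))
E
python3 -m jog '[[0,0,1,0,0,0],[0,0,1,0,0,0],[0,0,1,0,0,0],[0,0,0,0,0,0],[0,0,0,0,0,0]]'
python3 - <<'E'
from look import *
o=bot.get_obs();print("tcp rack",(RR(.384).T@(o["tool_pos"]-rk)).round(1),"F rack",(RR(.384).T@o["contact_force"]).round(1))
E
```

```text
time: 9.15
tool_pos: [575.4, 135.4, 93.0]
tcp_rot: [3.141, -0.699, 0.384]
contact_force: [-0.2, 0.1, -1.4]
grip_width: 15.6
finger_force: 30.0
tcp rack [-72.1  -6.3  35.7] F rack [-1.   0.1 -1. ]
time: 9.65
tool_pos: [577.2, 136.1, 90.7]
tcp_rot: [3.141, -0.699, 0.384]
contact_force: [-0.3, 0.5, -0.7]
grip_width: 15.3
finger_force: 30.0
tcp rack [-72.1  -6.3  32.7] F rack [-0.5  0.6 -0.4]
```

```bash
cat > f.py <<'E'
from look import *
o=bot.get_obs();print("tcp rack",(RR(.384).T@(o["tool_pos"]-rk)).round(1),"F rack",(RR(.384).T@o["contact_force"]).round(1),"M tool",(R.from_euler("xyz",o["tcp_rot"]).as_matrix().T@o["moment"]).round(2))
E
python3 -m jog '[[0,0,1,0,0,0],[0,0,1,0,0,0],[0,0,1,0,0,0],[0,0,0,0,0,0],[0,0,0,0,0,0]]';python3 f.py

```

```text
time: 10.15
tool_pos: [579.0, 136.8, 88.3]
tcp_rot: [3.141, -0.699, 0.384]
contact_force: [-0.1, 0.3, -1.1]
grip_width: 15.5
finger_force: 30.0
tcp rack [-72.1  -6.3  29.6] F rack [-0.7  0.3 -0.9] M tool [-0.02 -0.54  0.03]
```

```bash

python3 -m jog '[[0,0,1,0,0,0],[0,0,1,0,0,0],[0,0,1,0,0,0],[0,0,0,0,0,0],[0,0,0,0,0,0]]' >/dev/null;python3 f.py
python3 -m jog '[[0,1,0,0,0,0],[0,1,0,0,0,0],[0,1,0,0,0,0],[0,0,0,0,0,0],[0,0,0,0,0,0]]'>/dev/null;python3 f.py

```

```text
tcp rack [-72.1  -6.3  26.6] F rack [-1.2 -1.1 -0.5] M tool [ 0.03 -0.55 -0.01]
tcp rack [-72.   -9.2  26.7] F rack [-0.9  1.6 -0.6] M tool [ 0.2  -0.5  -0.06]
```

```bash

python3 -m jog '[[0,-1,0,0,0,0],[0,-1,0,0,0,0],[0,-1,0,0,0,0],[0,-1,0,0,0,0],[0,0,0,0,0,0],[0,0,0,0,0,0]]'>/dev/null;python3 f.py
python3 -m jog '[[0,-1,0,0,0,0],[0,-1,0,0,0,0],[0,0,0,0,0,0],[0,0,0,0,0,0]]'>/dev/null;python3 f.py

```

```text
tcp rack [-72.2  -5.4  26.7] F rack [-0.3  0.5 -0.2] M tool [ 0.01 -0.5  -0.01]
tcp rack [-72.3  -4.1  26.7] F rack [-0.1 -2.5 -0.4] M tool [-0.4  -0.38  0.18]
```

```bash
python3 look.py c5
```

```text
tcp rack [-72.3  -4.1  26.7] F rack [-0.1 -2.5 -0.4]
t 12.15 d [  1.3   2.4 -19.3] rot [ 0.0002 -0.0023 -0.0005] F [ 1.1 -2.2 -0.4] w 15.7
side eye pred [[292.7 140.4]] peg tip [[292.3 139.1]]
top eye pred [[184.7 137.6]] peg tip [[185.5 137.6]]
```

View pics/c5.png

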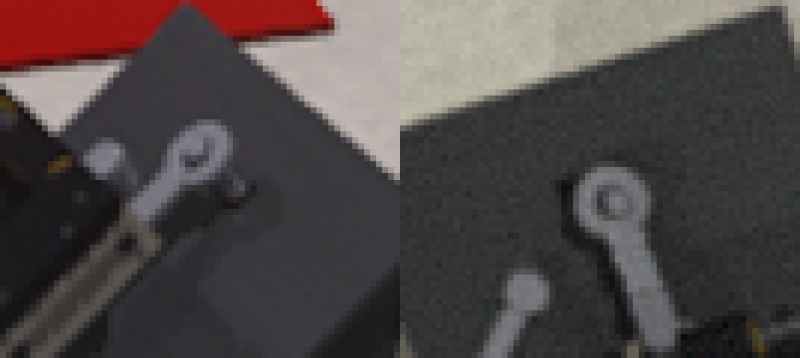

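The peg shows inside the eye, at side (293,140) and top (186,139), so it is threaded. The touches at y ≈ -8.2 and -4.8 put the centre at about -6.5. I'll centre it and lower.

```bash

python3 -m jog '[[0,1.6,0,0,0,0],[0,1.6,0,0,0,0],[0,0,0,0,0,0],[0,0,3,0,0,0],[0,0,3,0,0,0],[0,0,3,0,0,0],[0,0,3,0,0,0],[0,0,0,0,0,0],[0,0,0,0,0,0]]'>/dev/null;python3 f.py
python3 -m jog '[[0,0,2,0,0,0],[0,0,2,0,0,0],[0,0,2,0,0,0],[0,0,1,0,0,0],[0,0,0,0,0,0],[0,0,0,0,0,0]]'>/dev/null;python3 f.py

```

```text
tcp rack [-72.7  -6.8  14.5] F rack [-0.8 -0.9 -0.5] M tool [-0.03 -0.53 -0.05]
tcp rack [-72.6  -6.8   7.6] F rack [ 0.1 -0.3 -0.3] M tool [ 0.01 -0.5   0.  ]
```

```bash

python3 -m jog '[[0,0,1,0,0,0],[0,0,1,0,0,0],[0,0,1,0,0,0],[0,0,0,0,0,0],[0,0,0,0,0,0]]'>/dev/null;python3 f.py
python3 -m jog '[[0,0,1,0,0,0],[0,0,1,0,0,0],[0,0,0,0,0,0],[0,0,0,0,0,0]]'>/dev/null;python3 f.py
python3 -m jog '[[0,0,0.8,0,0,0],[0,0,0,0,0,0],[0,0,0,0,0,0]]'>/dev/null;python3 f.py

```

```text
tcp rack [-72.5  -6.8   4.6] F rack [-1.1 -0.4 -0.4] M tool [-0.06 -0.53 -0.  ]
tcp rack [-72.4  -6.9   3.3] F rack [-2.   0.2 11.2] M tool [ 0.05 -0.61 -0.04]
tcp rack [-72.5  -6.9   3.3] F rack [-1.6  0.3 23.1] M tool [ 0.04 -0.77 -0.  ]
```

```bash

python3 -m jog '[[0,0,0,0,0,0],[0,0,0,0,0,0],[0,0,0,0,0,0],[0,0,0,0,0,0]]' 45; python3 f.py
python3 -m jog '[[0,0,-5,0,0,0],[0,0,-15,0,0,0],[0,0,-25,0,0,0],[0,0,-30,0,0,0],[-15,0,-30,0,0,0],[-25,0,-20,0,0,0],[0,0,0,0,0,0],[0,0,0,0,0,0]]'>/dev/null;python3 f.py
python3 - <<'E'
from look import *
out=[]
for n,(a,b,c,e) in(("side",(105,205,225,325)),("top",(105,205,140,240))):
    im=bot.capture(n)[:,:,::-1]; cv2.imwrite(f"pics/{n}6.png",im)
    out.append(cv2.resize(im[a:b,c:e],(400,400),interpolation=3))
    for k in ("keeper_knob","keeper"):
        for r in bot.outline_of(k,n)[:1]: print(n,k,r["p"],r["pixel"],r["mask"].sum())
cv2.imwrite("pics/c6.png",np.hstack(out))
E
```

```text
time: 15.35
tool_pos: [595.7, 142.8, 66.8]
tcp_rot: [-3.141, -0.7, 0.384]
contact_force: [-0.5, -1.7, 1.5]
grip_width: 40.1
finger_force: 0.9
tcp rack [-72.3  -7.    1.7] F rack [ 0.1 -1.4  1.8] M tool [-0.2  -0.34  0.02]
tcp rack [-112.5   -7.2  127.2] F rack [0.  0.2 0.3] M tool [-0.   -0.31  0.01]
side keeper_knob 0.66 [263.3, 146.4] 168
side keeper 0.51 [263.6, 140.1] 182
top keeper_knob 0.56 [164.9, 164.5] 153
top keeper 0.52 [164.6, 162.8] 154
```

View pics/c6.png

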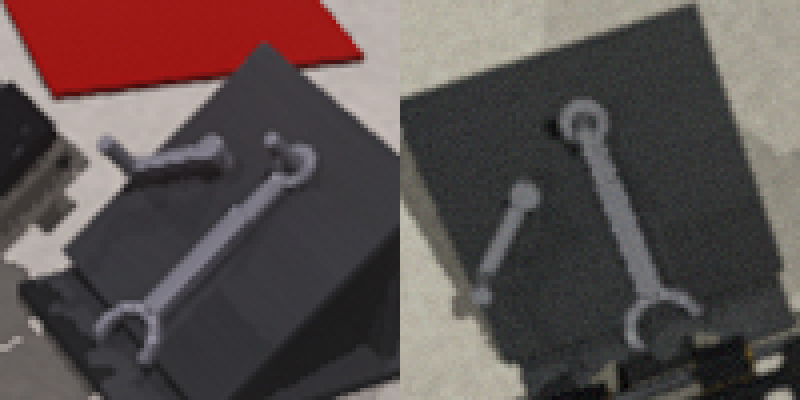

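The spanner hangs home: eye at top crop (583,120), handle straight down the slope. The knob at side (252,141) and top (160,179) puts the keeper at about 2.35 rad. I'll push the knob with closed fingers, starting from its +y side.

```bash

python3 -m jog '[[10.3,-30.3,5,0,0,0],[10.3,-30.3,5,0,0,0],[10.3,-30.3,5,0,0,0],[10.3,-30.3,5,0,0,0],[0,0,13,0,0,0],[0,0,13,0,0,0],[0,0,0,0,0,0],[0,0,0,0,0,0]]' 0; python3 f.py
python3 -m jog '[[0,0,19,0,0,0],[0,0,19,0,0,0],[0,0,19,0,0,0],[0,0,0,0,0,0],[0,0,0,0,0,0]]' >/dev/null; python3 f.py
```

```text
time: 17.25
tool_pos: [498.9, 210.1, 113.9]
tcp_rot: [-3.081, -0.74, 0.382]
contact_force: [0.1, 0.2, 0.2]
grip_width: 0.5
finger_force: 0.0
tcp rack [-91.5  91.6  79.3] F rack [0.3 0.2 0. ] M tool [-0.02 -0.41  0.  ]
tcp rack [-88.9  94.7  23.1] F rack [ 0.7  0.8 -0.3] M tool [ 0.04 -0.37 -0.02]
```

```bash
cat > to.py <<'E'
from look import *
import sys
p=[float(v) for v in sys.argv[1:4]]
o=bot.get_obs();print("tcp rack",(RR(.384).T@(o["tool_pos"]-rk)).round(1),"F rack",(RR(.384).T@o["contact_force"]).round(1),"q",o["joint_positions"].round(2))
delta(rk+RR(.384)@p,Rt)
E
python3 -m jog '[[0,-7,0,0,0,0],[0,-7,0,0,0,0],[0,-7,0,0,0,0],[0,0,0,0,0,0],[0,0,0,0,0,0]]' >/dev/null; python3 to.py -71 114 24
```

```text
tcp rack [-88.2 115.6  24.7] F rack [-0.4  0.5 -0.2] q [ 0.21  0.48  2.21  2.58  0.33 -1.16]
t 18.25 d [17.2  1.6  1.4] rot [-0.0585 -0.0444  0.0002] F [-0.3  0.4 -0.4] w 0.4
```

```bash

python3 -m jog '[[6,0,0,0,0,0],[6,0,0,0,0,0],[5,0,0,0,0,0],[0,0,0,0,0,0],[0,0,0,0,0,0]]' >/dev/null; python3 to.py -71 107 24
python3 -m jog '[[0,4,0,0,0,0],[-1,4,0,0,0,0],[-2,5,0,0,0,0],[-2,5,0,0,0,0],[0,0,0,0,0,0],[0,0,0,0,0,0]]' >/dev/null; python3 to.py -81 94 24
```

```text
tcp rack [-71.8 115.2  24.9] F rack [ 0.1 -0.5 -1.2] q [ 0.21  0.47  2.17  2.49  0.28 -1.06]
t 18.75 d [0.7 8.3 0.4] rot [-0.058  -0.0435 -0.0003] F [ 1.  -0.2 -0.8] w 0.5
tcp rack [-76.5  97.2  23.3] F rack [ 0.5  0.6 -0.1] q [ 0.17  0.48  2.18  2.42  0.31 -1.04]
t 19.35 d [-4.5  3.2 -1.1] rot [-0.0579 -0.0436 -0.0007] F [0.2 0.7 0.2] w 0.4
```

```bash

python3 -m jog '[[-4,6,0,0,0,0],[-3,6,0,0,0,0],[-2,6,0,0,0,0],[-1,6,0,0,0,0],[-1,6,0,0,0,0],[0,6,0,0,0,0],[1,6,0,0,0,0],[0,0,0,0,0,0],[0,0,0,0,0,0]]' >/dev/null; python3 to.py -84 50 24
python3 - <<'E'
from look import *
for n in("side","top"):
    im=bot.capture(n)[:,:,::-1]; cv2.imwrite(f"pics/{n}7.png",im)
    for k in ("keeper_knob",):
        for r in bot.outline_of(k,n)[:1]: print(n,k,r["p"],r["pixel"],r["mask"].sum())
q=np.r_[rk[:2],.384,0]
for th in(1.2,1.4,1.6,2.35): print(th,proj(W(q,[[-28-60*np.sin(th),40-60*np.cos(th),45.5],[-28-30*np.sin(th),40-30*np.cos(th),20]]),"side").round(1).tolist())
im=cv2.imread("pics/side7.png");cv2.imwrite("pics/c7.png",cv2.resize(im[110:210,220:345],(500,400),interpolation=3))
E
```

```text
tcp rack [-86.4  55.3  20.4] F rack [-0.6  0.1  0.7] q [ 0.05  0.5   2.2   2.28  0.37 -1.  ]
t 20.25 d [ 2.5  5.1 -3.8] rot [-0.0578 -0.0438 -0.0005] F [-0.9 -0.3  0.2] w 0.4
side keeper_knob 0.46 [273.2, 147.1] 64
top keeper_knob 0.55 [174.4, 159.3] 90
1.2 [[259.5, 157.2], [271.3, 152.0]]
1.4 [[256.3, 155.8], [269.7, 151.3]]
1.6 [[253.8, 153.6], [268.4, 150.2]]
2.35 [[251.3, 140.5], [267.0, 143.7]]
```

View pics/c7.png

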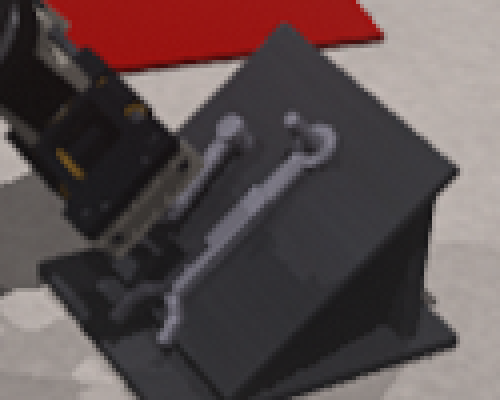

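The keeper follows and now lies about down the slope (~1.4 rad), with the spanner still home. I'll continue.

```bash

python3 -m jog '[[0,0,-4,0,0,0],[1,5,-0.5,0,0,0],[2,5,-0.5,0,0,0],[2,5,-0.5,0,0,0],[3,5,-0.5,0,0,0],[4,5,-0.5,0,0,0],[3,4,0,0,0,0],[0,0,0,0,0,0],[0,0,0,0,0,0]]' >/dev/null; python3 to.py -72 28 24

```

```text
tcp rack [-71.8  26.2  26. ] F rack [0.3 0.2 0.3] q [-0.02  0.47  2.16  2.04  0.36 -0.81]
t 21.35 d [-0.3 -1.7  2.1] rot [-0.058  -0.0436 -0.0002] F [-0.   0.2  0.5] w 0.4
```

```bash

python3 -m jog '[[0,-5,0,0,0,0],[-10,-1,0,0,0,0],[-10,0,0,0,0,0],[-11,0,0,0,0,0],[0,12,0,0,0,0],[0,12,0,0,0,0],[0,12,0,0,0,0],[0,0,0,0,0,0],[0,0,0,0,0,0]]' >/dev/null; python3 to.py -90 -4 24
python3 -m jog '[[7,0,0,0,0,0],[7,2,0,0,0,0],[7,2,0,0,0,0],[7,3,0,0,0,0],[6,2,0,0,0,0],[6,2,0,0,0,0],[5,2,0,0,0,0],[0,0,0,0,0,0],[0,0,0,0,0,0]]' >/dev/null; python3 to.py -44 -18 24

```

```text
tcp rack [-103.    -3.2   22.9] F rack [ 0.4  0.2 -0.2] q [-0.11  0.52  2.21  2.1   0.45 -0.96]
t 22.25 d [13.   0.7 -0.6] rot [-0.0583 -0.0432 -0.0003] F [0.3 0.3 0.1] w 0.6
tcp rack [-58.1 -15.7  24.1] F rack [-0.1 -0.5  1.2] q [-0.1   0.48  2.09  1.79  0.39 -0.62]
t 23.15 d [14.1  2.3  0.5] rot [-0.0593 -0.0433  0.0004] F [-0.6 -0.8  0.8] w 0.4
```

```bash

python3 -m jog '[[4,1,0,0,0,0],[4,1,0,0,0,0],[2,0,0,0,0,0],[1,0,0,0,0,0],[0,0,0,0,0,0],[0,0,0,0,0,0]]' >/dev/null; python3 f.py
python3 -m jog '[[1,0,0,0,0,0],[1,0,0,0,0,0],[0,0,0,0,0,0],[0,0,0,0,0,0]]' >/dev/null; python3 f.py
```

```text
tcp rack [-47.  -18.3  24.4] F rack [-1.   0.3  0.4] M tool [ 0.01 -0.51  0.02]
tcp rack [-45.4 -18.4  24.4] F rack [-2.3  0.5 -0.8] M tool [ 0.11 -0.94 -0.01]
```

```bash

python3 -m jog '[[1,0,0,0,0,0],[0.5,0,0,0,0,0],[0,0,0,0,0,0],[0,0,0,0,0,0]]' >/dev/null; python3 f.py
python3 -m jog '[[1,0,0,0,0,0],[0,0,0,0,0,0],[0,0,0,0,0,0]]' >/dev/null; python3 f.py
```

```text
tcp rack [-45.1 -18.4  24.4] F rack [-6.4  0.3  0. ] M tool [ 0.03 -1.6   0.  ]
tcp rack [-45.  -18.4  24.4] F rack [-9.8 -0.2  1.6] M tool [-0.03 -1.86 -0.03]
```

The force climbs without any travel, so the keeper is at its stop. I'll back off and look.

```bash

python3 -m jog '[[-8,0,0,0,0,0],[-15,0,0,0,0,0],[-5,0,-25,0,0,0],[-5,0,-30,0,0,0],[-20,0,-30,0,0,0],[-20,0,-20,0,0,0],[-20,0,0,0,0,0],[0,0,0,0,0,0],[0,0,0,0,0,0]]' >/dev/null; python3 f.py
python3 - <<'E'
from look import *
out=[]
for n,(a,b,c,e) in(("side",(105,205,225,325)),("top",(105,205,140,240))):
    im=bot.capture(n)[:,:,::-1]
    out.append(cv2.resize(im[a:b,c:e],(400,400),interpolation=3))
q=np.r_[rk[:2],.384,0]
for th in(0,.2,.4): print(th,[proj(W(q,[[-28-60*np.sin(th),40-60*np.cos(th),45.5],[-28,40,15.5]]),n).round(1).tolist() for n in("side","top")])
cv2.imwrite("pics/c8.png",np.hstack(out))
E
```

```text
tcp rack [-138.6  -25.4  125.2] F rack [ 0.1  0.8 -0.1] M tool [-0.04 -0.4  -0.06]
0 [[[284.2, 148.0], [278.2, 142.5]], [[195.4, 148.1], [170.9, 151.8]]]
0.2 [[[280.3, 151.5], [278.2, 142.5]], [[196.6, 152.8], [170.9, 151.8]]]
0.4 [[[276.0, 154.3], [278.2, 142.5]], [[196.8, 157.5], [170.9, 151.8]]]
```

View pics/c8.png

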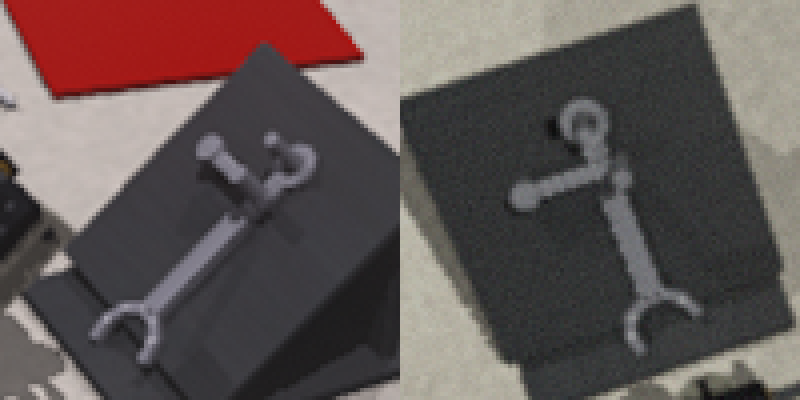

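The keeper lies square across the neck. With the pivot at top crop (525,196) and the knob at (623,182), its angle is about 0.02 rad, and the spanner is home. Handing in.

```bash
python3 -c "
from plant import bot
print(bot.close_job())"
```

```text
the job is handed in; nothing more can be done
None
```

I handed the job in at about 25 s of the 72 s allowed: the larger-eyed spanner hangs home on the peg with its handle down the slope, the keeper is shut against its stop (about 0.02 rad in the last picture), and I touched nothing else; no verdict was returned.

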